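# Line up the fastener canisters by height and stack the small one

## Task

Line up the three blue-lidded fastener canisters in order of height, one on each pad of the wooden board: the tallest on the red pad, the medium one on the green pad in the middle and the shortest on the white pad, each upright, centred on its pad and with its long side along the row. Then, once all three stand there, stack the small orange-lidded canister on the shortest one so that both of its feet drop fully into the notches of the blue lid. Keep the canisters upright, leave the glue bottle, the wood offcut and the screwdriver where they are, and let go of everything.

Things in the scene. Friction and masses are not known exactly. Their poses are not given: they have to be found in the camera images.
- tall_centre (a point): Canister, 46 mm (its x) by 64 mm (its y), 130 mm tall (tallest), clear, mostly filled with brass-coloured stock; blue lid (top 10 mm) with a brass dot. This point: its centre, 65.0 mm above the underside; z up. Two notches in the lid top, 30 mm (x) by 15 mm (y), 8 mm deep, centred 19 mm either side of the middle along y. Flat upright sides. The same turned half round. About 300 g, varies.
- medium_centre (a point): Canister, 46 mm (its x) by 64 mm (its y), 100 mm tall (middle one), clear, mostly filled with light steel-coloured stock; blue lid (top 10 mm) with a steel dot. This point: its centre, 50.0 mm above the underside; z up. Two notches in the lid top, 30 mm (x) by 15 mm (y), 8 mm deep, centred 19 mm either side of the middle along y. Flat upright sides. The same turned half round. About 250 g, varies.
- short_centre (a point): Canister, 46 mm (its x) by 64 mm (its y), 65 mm tall (shortest), clear, mostly filled with black stock; blue lid (top 10 mm) with a black dot. This point: its centre, 32.5 mm above the underside; z up. Two notches in the lid top, 30 mm (x) by 15 mm (y), 8 mm deep, centred 19 mm either side of the middle along y. Flat upright sides. The same turned half round. About 180 g, varies.
- stacker_centre (a point): Small canister, 46 mm (its x) by 64 mm (its y), 38 mm tall with feet, copper-coloured fill, orange lid. This point: its centre, 19 mm above the feet's bottom; z up. Two feet 26 mm (x) by 11 mm (y), 7 mm high, 19 mm either side of the middle along y, fit a blue lid's notches with 2 mm play all round; seated, its body rests on the lid. The same turned half round. About 100 g, varies.
- pad_red: Fixed flat red pad, 64 mm (x) by 80 mm (y), 3 mm thick, one end of a row of three pads 95 mm apart on a low wooden board (90 by 290 mm, 12 mm high). Origin: centre of its underside; its top is 3 mm higher (15 mm above the bench). Its y axis runs along the row. Place of the tallest canister. Red and white may be at either end.
- pad_green: Fixed flat green pad, 64 mm (x) by 80 mm (y), 3 mm thick, the middle of a row of three pads 95 mm apart on a low wooden board (90 by 290 mm, 12 mm high). Origin: centre of its underside; its top is 3 mm higher (15 mm above the bench). Its y axis runs along the row. Place of the medium canister.
- pad_white: Fixed flat white pad, 64 mm (x) by 80 mm (y), 3 mm thick, the other end of a row of three pads 95 mm apart on a low wooden board (90 by 290 mm, 12 mm high). Origin: centre of its underside; its top is 3 mm higher (15 mm above the bench). Its y axis runs along the row. Place of the shortest canister. Red and white may be at either end.
- glue_centre (a point): Bystander: upright white glue bottle with a red cap, 56 mm across, 130 mm tall, loose. This point is half-way up.
- offcut_centre (a point): Bystander: loose wooden offcut, 150 mm (its x) by 55 mm (its y) by 35 mm high. This point is its centre.
- screwdriver_grip (a point): Bystander: loose screwdriver with a red handle lying on the bench, about 200 mm long, along its x. This point is in the middle of its handle.
Mind the look-alikes: they are no part of the job. What is shaped like the part that bears stacker_centre but grey or pink is not meant.

How it is judged (in metres and radians):
On the way, in this order (a step that is already met when the one before it is completed fails the run):
1. the three canisters stand on their pads in order of height (horizontal distance between tall_centre and pad_red below 0.012 m and angle between the y axis of tall_centre and the y axis of pad_red, either way round below 0.2 rad and angle between each of tall_centre, medium_centre, short_centre's own z axis and vertical below 0.08 rad and z of tall_centre in the frame of pad_red below 0.073 m and horizontal distance between medium_centre and pad_green below 0.012 m and angle between the y axis of medium_centre and the y axis of pad_green, either way round below 0.2 rad and z of medium_centre in the frame of pad_green below 0.058 m and horizontal distance between short_centre and pad_white below 0.012 m and angle between the y axis of short_centre and the y axis of pad_white, either way round below 0.2 rad and z of short_centre in the frame of pad_white below 0.0405 m), for 0.2 s.
2. the small canister is seated in the shortest one's lid (all of step 1 and horizontal distance between stacker_centre and short_centre below 0.006 m and z of stacker_centre in the frame of short_centre between 0.04 and 0.0475 m and angle between the y axis of stacker_centre and the y axis of short_centre, either way round below 0.15 rad and angle between stacker_centre's own z axis and vertical below 0.08 rad), for 0.2 s.
At the end, for the whole second after the job is handed in: Tallest on red, medium on green, shortest on white, each upright on its pad within 12 mm of its centre and 0.2 rad of the row; the small canister on the shortest, centred within 6 mm, aligned within 0.15 rad and fully down in the notches (within 3 mm); all released and at rest (all of step 2 and linear speed of each of tall, medium, short, stacker below 0.02 m/s); the robot touches nothing.
It fails at once if a canister is tipped over (more than 0.7 rad) (angle between any of tall_centre, medium_centre, short_centre, stacker_centre's own z axis and vertical above 0.7 rad).
It fails at once if a bystander is moved by more than 25 mm (distance of any of glue_centre, offcut_centre, screwdriver_grip from where it was at the start of the episode above 0.025 m).
It also fails if it takes over 99 s, if anything falls off the work surface, if the arm or the gripper's body presses on something with over 40 N, if the wrist force passes 120 N, or if a joint passes its speed limit or range.

## Robot

A 7-joint arm with a two-finger parallel gripper is mounted at the origin on the work surface. World frame = base frame: x ahead of the robot, y to its left, z up, the work surface at z = 0. Lengths are in mm, angles in rad, forces in N, time in s.
With the tool pointing down it reaches from about 400 to 875 mm from the base axis. Payload 4.4 kg.
Tool frame: the origin (TCP) lies at the very end of the fingers, on their centre line; the grasp point (between the pads) lies 19 mm behind it; y points along the fingers, x is the direction in which the jaws open and shut, and the axes are right-handed (so a half turn about y gives the same grasp; the last joint's range is limited). The gripper opens to 85 mm and grips with 20 to 120 N. Pads are 22 mm wide; open, the fingers measure 114 mm over their backs; the gripper's body (76 mm by 85 mm) begins 54 mm behind the grasp point. The pads swing forward as they close: fully open they stand 13 mm farther back than shut.
Start: joints at [-1.305, 0.628, 0.038, 1.517, -0.027, 0.996, -0.02], TCP at [211.711, 614.57, 231.313] pointing down, gripper open.
Joint ranges: [-3.06, 3.06], [-0.37, 2.12], [-1.25, 1.32], [0.18, 2.47], [-1.1, 4.24], [0.23, 1.98], [-2.94, 2.94]. Speed limits (rad/s): [2.57, 2.57, 3.14, 3.14, 3.14, 3.14, 3.14].

## Interface

Orientations are given as [roll, pitch, yaw] about the fixed x, y, z axes, in that order (R = Rz(yaw) Ry(pitch) Rx(roll)).
In Python, from cell import ctrl, get_image, nets gives the robot as it stands. The module is installed in compiled form; this text tells all that it offers.
- The arm moves only by the tool step_arm, never from a script. Its argument "moves" is text: rows parted by semicolons, each of 7 numbers parted by spaces: the shift along the tool's x, y, z normalised to -1 to 1, where 1 is 0.05 m, then the turn, a rotation vector about the tool's x, y, z normalised to -1 to 1, where 1 is 0.12 rad, then the opening, from 0 (shut) to 1 (fully open). A call has 1 to 20 rows; each row shifts and turns the commanded pose from where the row before left it, along the tool's axes as they then stand; what a row does not reach is not made up. A row lasts 1/10 s, in which the tool goes at most 50 mm and 8.59 degrees, less where a joint would pass 70% of its speed; a pose out of reach is approached as far as the arm can. A call with a number of a shift or a turn outside -1 to 1 is refused whole. A call with a gripper value outside its range is refused whole. The fingers move at their own pace and stop on an object; the grip force is fixed at half the most. Time passes only in rows, so rows that do not move let the fingers close. It gives the time, the measured TCP pose, the force and the opening at its end, in the units of the state.
- ctrl.read_state(): the state, without advancing time (a new reading comes with each control period).
- get_image(name): name is "side" or "top"; returns a dict with "color" (420x560x3 uint8, blue, green, red), "vertical_fov" (degrees; the focal length in pixels is half the picture's height over the tangent of half this angle, whatever the lens; pixels are square), "cx", "cy" (the principal point, pixels), "R" (3x3) and "t" (3): a world point X has camera coordinates R X + t. Camera axes: x right, y down, z forward; pixel columns grow to the right and rows downward; lengths in mm; the calibration is good to about 2 mm. A picture is of the moment at which its call begins. There is no depth.
- ctrl.finish_job(): hands the job in, once; it reports no verdict.
Trained networks look in a picture, given as the dict that the camera call returned (one of the last four; its "shot" number tells which), for a name from the list of things; names that differ only in an ending like _2 or _b are one class to them, and where a whole thing is asked for, a point or a joint stands for the part that bears it (a point fixed in the world has none). Each returns a list of dicts, best first, with "conf" (0 to 1); they miss things now and then, are a little off and sometimes report something else, mostly with a low value. They report only what shows in the picture. A call takes as long as a camera call. They do not tell look-alikes from the thing itself.
- nets.find_in(picture, target): "position" ([x, y, z] in mm, in world coordinates, good to about 4 mm: the middle of the surface that is visible of it).
- nets.cut_out(picture, target): "pixels" (420x560 bool, what is visible of it).
- nets.place_of(picture, target): "position" ([x, y, z] in mm, in world coordinates, good to about 4 mm: a listed point, or the origin of a listed thing).
The state is a dict: "clock": time; "qpos": joint angles; "qd": joint speeds; "tau": joint torques, N m; "eef_pos": TCP position; "tool_rot": TCP orientation; "force": force on the tool from outside, world axes, zero at the start; "torque": the same for the moment, N m; "width": finger opening in mm.
Only numpy, scipy, OpenCV 4.12 (cv2) and the standard library are available. Lean on these libraries where they do the work, as an engineer would, in place of code of your own. Each camera call takes 0.05 s, during which the arm holds its last target.

## Working session

There is one attempt and no reset: what is moved stays moved. The work goes in short steps, Python scripts to look and compute and a tool call to move; the robot and the scene stay as the last step left them, time stands still between calls to the robot, and variables do not carry over. Pictures are saved under pics/ and viewed, and the job is handed in when it is done.

Besides the shell and the picture viewer there is one more tool, called after "Call:" in YAML: its name, and indented under it one key for each argument. step_arm: Moves the arm, as the interface text tells. Scaled input: -1 to 1 covers 0.05 m each way for a shift and 0.12 rad each way for a turn. Its arguments: {"type":"object","properties":{"moves":{"type":"string"}},"required":["moves"]}

```bash
mkdir -p pics
python3 - <<'E'
from cell import ctrl,get_image,nets
import cv2,numpy as np
s=ctrl.read_state();print(s)
for n in("top","side"):
    p=get_image(n);cv2.imwrite(f"pics/{n}0.png",p["color"])
    print(n,p["vertical_fov"],p["cx"],p["cy"],np.round(p["R"],3).tolist(),np.round(p["t"],1))
    for t in["tall_centre","medium_centre","short_centre","stacker_centre","pad_red","pad_green","pad_white","glue_centre","offcut_centre","screwdriver_grip"]:
        print(t,[(np.round(d["position"],1).tolist(),round(d["conf"],2)) for d in nets.place_of(p,t)][:4])
E
```

```text
{'clock': 0.0, 'qpos': array([-1.3048266 ,  0.62932822,  0.03843523,  1.51837218, -0.02700175,
        0.99627903, -0.01996901]), 'qd': array([ 0.00159557,  0.00126479, -0.00151065, -0.0001845 , -0.00010441,
        0.00030472, -0.00059047]), 'tau': array([-2.56100402e-04, -5.63410199e+01,  1.22635458e+00, -1.93443900e+01,
        1.11240472e-02,  1.07023920e-02, -2.24068691e-05]), 'eef_pos': array([211.48252385, 613.97932719, 230.39922438]), 'tool_rot': array([-1.57081458,  0.00186893,  1.23906197]), 'force': array([0.02722285, 0.11243752, 0.17442045]), 'torque': array([ 0.05597954, -0.00331712,  0.01753312]), 'width': 85.17705466601146}
top 46.1510367267663 280.2262121501252 195.32693741569074 [[-0.022, -1.0, -0.01], [-0.982, 0.023, -0.189], [0.189, 0.005, -0.982]] [   2.6  464.2 1192.1]
tall_centre [([447.6, 226.0, 69.6], 0.65)]
medium_centre [([439.1, 91.1, 48.7], 0.6)]
short_centre [([433.4, -79.8, 34.6], 0.65)]
stacker_centre [([424.8, -242.0, 20.2], 0.68), ([458.4, -357.7, 19.9], 0.61), ([304.4, -273.1, 21.1], 0.58)]
pad_red [([640.4, -3.3, 13.0], 0.8)]
pad_green [([632.6, 368
[... 303 characters left out ...]
04730276 286.2225445898946 215.59370138424327 [[0.968, -0.249, -0.007], [-0.142, -0.528, -0.837], [0.205, 0.812, -0.547]] [-450.1  132.8  995.2]
tall_centre [([446.1, 220.9, 68.3], 0.65)]
medium_centre [([440.7, 92.9, 47.3], 0.94)]
short_centre [([426.2, -77.8, 30.8], 0.6)]
stacker_centre [([425.5, -243.1, 22.2], 0.96), ([463.3, -356.6, 17.6], 0.88), ([301.2, -278.5, 19.9], 0.56), ([642.4, -194.3, 8.4], 0.28)]
pad_red [([637.3, -9.2, 14.3], 0.62)]
pad_green [([639.8, -101.6, 13.8], 0.93)]
pad_white [([641.6, -194.1, 10.8], 0.82)]
glue_centre [([641.4, 370.6, 62.6], 0.66)]
offcut_centre [([609.8, -396.1, 16.3], 0.94), ([292.9, 352.4, 13.4], 0.2)]
screwdriver_grip [([287.9, 353.4, 14.1], 0.6)]
```

View pics/top0.png

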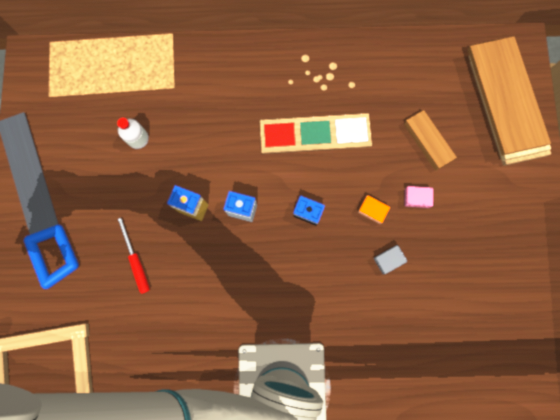

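View pics/side0.png

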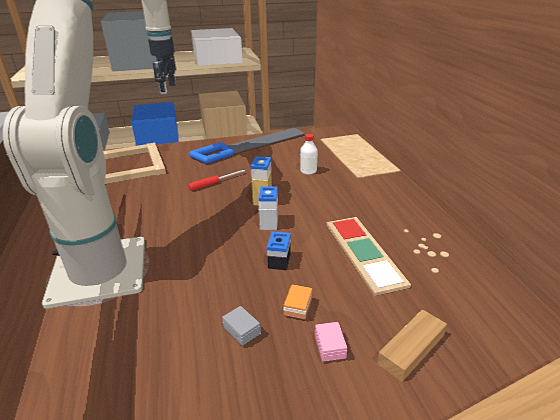

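```bash
cat > h.py <<'E'
from cell import ctrl,get_image,nets
import cv2,numpy as np
from scipy.optimize import minimize
def proj(p,X):
    X=np.atleast_2d(X);c=X@np.array(p["R"]).T+np.array(p["t"])
    f=210/np.tan(np.radians(p["vertical_fov"])/2)
    return np.c_[f*c[:,0]/c[:,2]+p["cx"],f*c[:,1]/c[:,2]+p["cy"]]
def box(x,y,yaw,sx,sy,z0,z1):
    c,s=np.cos(yaw),np.sin(yaw)
    return np.array([[x+c*a*sx/2-s*b*sy/2,y+s*a*sx/2+c*b*sy/2,z] for a in(-1,1) for b in(-1,1) for z in(z0,z1)])
S=4
def sil(p,pts,shape=(420,560)):
    uv=proj(p,pts);h=cv2.convexHull(uv.astype(np.float32))
    m=np.zeros((shape[0]*S,shape[1]*S),np.uint8)
    cv2.fillConvexPoly(m,np.round((h.reshape(-1,2)+.5)*S*16-8).astype(np.int32),1,shift=4)
    return cv2.resize(m.astype(np.float32),(shape[1],shape[0]),interpolation=cv2.INTER_AREA)
def cmask(p,col,at,r=40):
    hsv=cv2.cvtColor(p["color"],cv2.COLOR_BGR2HSV).astype(int);H,Sx,V=hsv[...,0],hsv[...,1],hsv[...,2]
    m={"blue":(abs(H-111)<14)&(Sx>130)&(V>50),"orange":(H>9)&(H<22)&(Sx>190)&(V>110),"red":((H<6)|(H>174))&(Sx>170)&(V>80),
       "green":(H>60)&(H<95)&(Sx>90),"white":(Sx<60)&(V>190)}[col].astype(np.uint8)
    w=np.zeros_like(m);u,v=np.round(at).astype(int);w[max(v-r,0):v+r,max(u-r,0):u+r]=1
    m*=w
    m=cv2.morphologyEx(m,cv2.MORPH_CLOSE,np.ones((3,3),np.uint8),iterations=2)
    n,l,st,ce=cv2.connectedComponentsWithStats(m)
    if n>1: m=(l==1+np.argmin([np.hypot(*(c-at))-0.05*a for c,a in zip(ce[1:],st[1:,4])])).astype(np.uint8)
    cs,_=cv2.findContours(m,cv2.RETR_EXTERNAL,cv2.CHAIN_APPROX_NONE)
    m2=np.zeros_like(m);cv2.drawContours(m2,cs,-1,1,-1)
    return m2
def fit(pics,col,g,sx,sy,z0,z1,yaws=np.arange(-1.5,1.6,.25),r=40):
    ms=[cmask(p,col,proj(p,[g[0],g[1],z1])[0],r) for p in pics]
    def cost(q):
        s=0
        for p,m in zip(pics,ms):
            a=sil(p,box(q[0],q[1],q[2],sx,sy,z0,z1));s+=1-np.minimum(a,m).sum()/np.maximum(a,m).sum()
        return s/len(pics)
    best=sorted([(cost([g[0],g[1],y]),y) for y in yaws])[:2]
    rs=[minimize(cost,[g[0],g[1],b[1]],method="Nelder-Mead",options=dict(initial_simplex=[[g[0],g[1],b[1]],[g[0]+4,g[1],b[1]],[g[0],g[1]+4,b[1]],[g[0],g[1],b[1]+.15]],xatol=.01,fatol=1e-5)) for b in best]
    q=min(rs,key=lambda r:r.fun);x=q.x.copy();x[2]=(x[2]+np.pi/2)%np.pi-np.pi/2
    return np.round(x,3).tolist(),round(q.fun,3)
THINGS=dict(tall=("blue",46,64,120,130),medium=("blue",46,64,90,100),short=("blue",46,64,55,65),stacker=("orange",46,64,28,38))
E
cat > a.py <<'E'
from h import *
P=[get_image("top"),get_image("side")]
G=dict(tall=(447,223),medium=(440,92),short=(431,-79),stacker=(425,-243))
for k,g in G.items():
    c,*d=THINGS[k]
    for nm,pp in(("both",P),("top",P[:1]),("side",P[1:])): print(k,nm,fit(pp,c,g,*d))
for k,g in dict(red=(640,-6),green=(640,-102),white=(642,-193)).items():
    for nm,pp in(("both",P),("top",P[:1]),("side",P[1:])): print(k,nm,fit(pp,k,g,64,80,12,15,yaws=np.arange(-.3,.4,.1)))
E
python3 a.py
```

```text
tall both ([445.863, 219.623, -0.392], np.float64(0.109))
tall top ([445.836, 218.451, -0.393], np.float64(0.057))
tall side ([446.873, 224.201, -0.399], np.float64(0.095))
medium both ([438.026, 91.553, -0.268], np.float64(0.11))
medium top ([437.401, 91.064, -0.269], np.float64(0.052))
medium side ([440.448, 98.799, -0.273], np.float64(0.077))
short both ([426.037, -75.923, -0.4], np.float64(0.081))
short top ([425.485, -76.505, -0.423], np.float64(0.045))
short side ([427.502, -72.974, -0.401], np.float64(0.066))
stacker both ([428.212, -243.734, -0.538], np.float64(0.515))
stacker top ([428.143, -243.888, -0.536], np.float64(0.07))
stacker side ([422.11, -237.968, -0.308], np.float64(0.959))
red both ([635.143, -7.018, 0.048], np.float64(0.15))
red top ([635.049, -9.081, 0.061], np.float64(0.148))
red side ([636.144, -4.591, 0.055], np.float64(0.139))
green both ([639.247, -100.007, 0.042], np.float64(0.184))
green top ([636.747, -101.645, -0.027], np.float64(0.201))
green side ([640.32, -100.815, 0.009], np.float64(0.16))
white both ([643.297, -196.011, 0.051], np.float64(0.091))
white top ([641.36, -198.532, 0.053], np.float64(0.073))
white side ([644.412, -194.67, 0.052], np.float64(0.041))
```

```bash
cat > ov.py <<'E'
from h import *
P=[get_image("top"),get_image("side")]
F=dict(tall=[445.9,219.6,-.392],medium=[438,91.5,-.268],short=[426,-76,-.4],stacker=[428.2,-243.8,-.536])
rows=[]
for p in P:
    r=[]
    for k,q in F.items():
        c,*d=THINGS[k];uv=proj(p,box(*q,*d));h=cv2.convexHull(uv.astype(np.float32)).reshape(-1,2)
        u,v=np.round(uv.mean(0)).astype(int);w=24
        im=cv2.resize(p["color"][v-w:v+w,u-w:u+w],(192,192),interpolation=cv2.INTER_NEAREST)
        m=cv2.resize(cmask(p,c,uv.mean(0))[v-w:v+w,u-w:u+w],(192,192),interpolation=cv2.INTER_NEAREST)
        im2=im.copy()
        cs,_=cv2.findContours(m,cv2.RETR_EXTERNAL,cv2.CHAIN_APPROX_NONE);cv2.drawContours(im2,cs,-1,(0,255,255),1)
        cv2.polylines(im2,[np.round((h-[u-w,v-w]+.5)*4).astype(int)],1,(255,255,255),1)
        r.append(im2)
    rows.append(np.hstack(r))
rows[0]=rows[0]
pd=[]
for p,(u0,v0,u1,v1) in zip(P,((250,105,380,160),(315,205,415,300))):
    im=cv2.resize(p["color"][v0:v1,u0:u1],None,fx=2.5,fy=2.5,interpolation=cv2.INTER_NEAREST)
    for x,y in((634.8,-6.6),(639.2,-101.5),(643.7,-196.4)):
        h=proj(p,box(x,y,.047,64,80,15,15)[[0,2,6,4]]);cv2.polylines(im,[np.round((h-[u0,v0]+.5)*2.5).astype(int)],1,(0,255,255),1)
    pd.append(cv2.copyMakeBorder(im,0,max(0,215-im.shape[0]),0,384-im.shape[1],cv2.BORDER_CONSTANT)[:215])
cv2.imwrite("pics/ov0.png",np.vstack(rows+[np.hstack(pd)]))
E
python3 ov.py
```

```text
(no output)
```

View pics/ov0.png

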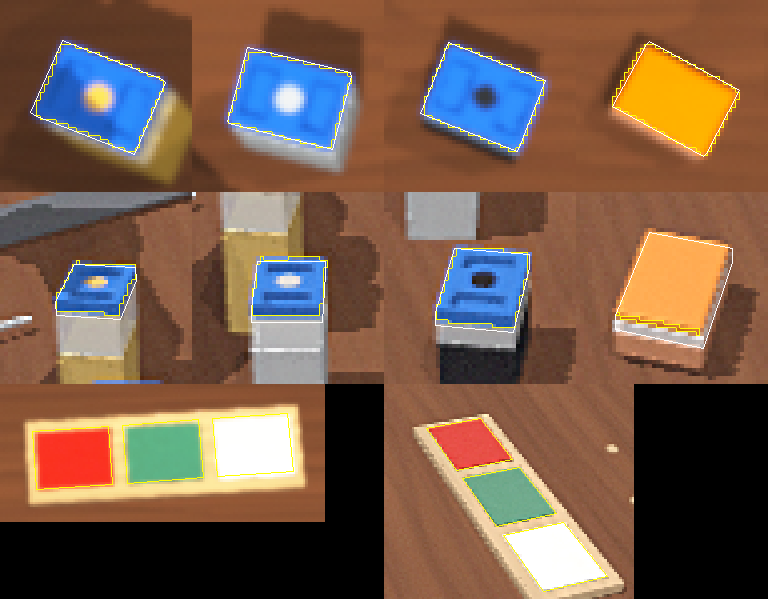

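```bash
cat > go.py <<'E'
import sys,numpy as np
from cell import ctrl
from scipy.spatial.transform import Rotation as Ro
# usage: go.py x y z yaw : total units in tool axes now, and turn
x,y,z,yaw=map(float,sys.argv[1:5])
s=ctrl.read_state();R=Ro.from_euler("xyz",s["tool_rot"])
d=R.inv().apply(np.array([x,y,z])-s["eef_pos"])/50
T=Ro.from_euler("xyz",[-np.pi/2,0,yaw])
d2=T.inv().apply(np.array([x,y,z])-s["eef_pos"])/50
t=(R.inv()*T).as_rotvec()/.12
print("t",round(s["clock"],2),"pos",s["eef_pos"].round(1),"rot",s["tool_rot"].round(3),"w",round(s["width"],1),"F",s["force"].round(1),"q",s["qpos"].round(2))
print("shift before turn",d.round(2),"| after turn",d2.round(2),"| turn",t.round(2))
E
python3 go.py 445.9 219.6 230 -0.392
```

```text
t 1.3 pos [211.7 614.6 231.3] rot [-1.571  0.     1.239] w 85.7 F [ 0.6  0.2 -0.7] q [-1.3   0.63  0.04  1.52 -0.03  1.   -0.02]
shift before turn [-5.94  0.03 -7.  ] | after turn [ 7.35  0.03 -5.51] | turn [ 0.   13.59 -0.  ]
```

Call:
step_arm:
  moves: "-0.4 0 -0.47 0 0 0 1;-0.4 0 -0.47 0 0 0 1;-0.4 0 -0.47 0 0 0 1;-0.4 0 -0.47 0 0 0 1;-0.4 0 -0.47 0 0 0 1;-0.4 0 -0.47 0 0 0 1;-0.4 0 -0.47 0 0 0 1;-0.4 0 -0.47 0 0 0 1;-0.4 0 -0.47 0 0 0 1;-0.4 0 -0.47 0 0 0 1;-0.4 0 -0.47 0 0 0 1;-0.4 0 -0.47 0 0 0 1;-0.4 0 -0.47 0 0 0 1;-0.4 0 -0.47 0 0 0 1;-0.4 0 -0.47 0 0 0 1;0 0 0 0 0 0 1"

```text
clock: 2.9
eef_pos: [449.8, 211.5, 231.6]
tool_rot: [-1.573, 0.001, 1.232]
force: [-0.1, 0.2, 0.5]
width: 85.5
```

Call:
step_arm:
  moves: "0 0 0 0 0.9 0 1;0 0 0 0 0.9 0 1;0 0 0 0 0.9 0 1;0 0 0 0 0.9 0 1;0 0 0 0 0.9 0 1;0 0 0 0 0.9 0 1;0 0 0 0 0.9 0 1;0 0 0 0 0.9 0 1;0 0 0 0 0.9 0 1;0 0 0 0 0.9 0 1;0 0 0 0 0.9 0 1;0 0 0 0 0.9 0 1;0 0 0 0 0.9 0 1;0 0 0 0 0.9 0 1;0 0 0 0 0.9 0 1;0 0 0 0 0 0 1;0 0 0 0 0 0 1"

```text
clock: 4.6
eef_pos: [447.0, 216.7, 231.3]
tool_rot: [-1.571, 0.0, -0.378]
force: [-0.3, -0.1, 0.7]
width: 85.2
```

```bash
python3 go.py 445.9 219.6 88 -0.392
```

```text
t 4.6 pos [447.  216.7 231.3] rot [-1.571  0.    -0.378] w 85.2 F [-0.3 -0.1  0.7] q [-0.87  0.45  0.51  1.95 -0.3   0.82 -0.57]
shift before turn [-0.04  2.87  0.05] | after turn [-0.04  2.87  0.05] | turn [-0.    0.12 -0.  ]
```

Call:
step_arm:
  moves: "-0.04 0.3 0.05 0 0.12 0 1;0 0.4 0 0 0 0 1;0 0.4 0 0 0 0 1;0 0.4 0 0 0 0 1;0 0.4 0 0 0 0 1;0 0.4 0 0 0 0 1;0 0.3 0 0 0 0 1;0 0.2 0 0 0 0 1;0 0.07 0 0 0 0 1;0 0 0 0 0 0 1;0 0 0 0 0 0 0;0 0 0 0 0 0 0;0 0 0 0 0 0 0;0 0 0 0 0 0 0;0 0 0 0 0 0 0;0 0 0 0 0 0 0;0 0 0 0 0 0 0;0 0 0 0 0 0 0"

```text
clock: 6.4
eef_pos: [446.5, 219.5, 88.5]
tool_rot: [-1.57, -0.0, -0.395]
force: [-2.4, -0.6, 6.6]
width: 45.6
```

```bash
python3 go.py 634.8 -6.6 250 0.047
python3 - <<'E'
from h import *
p=get_image("side");cv2.imwrite("pics/s1.png",cv2.resize(p["color"][80:280,150:350],(600,600)))
E
```

```text
t 6.4 pos [446.5 219.5  88.5] rot [-1.57  -0.    -0.395] w 45.6 F [-2.4 -0.6  6.6] q [-0.74  0.67  0.34  2.07 -0.48  0.48 -0.44]
shift before turn [ 5.22 -3.23 -2.72] | after turn [ 3.55 -3.23 -4.69] | turn [-0.01 -3.68  0.  ]
```

View pics/s1.png

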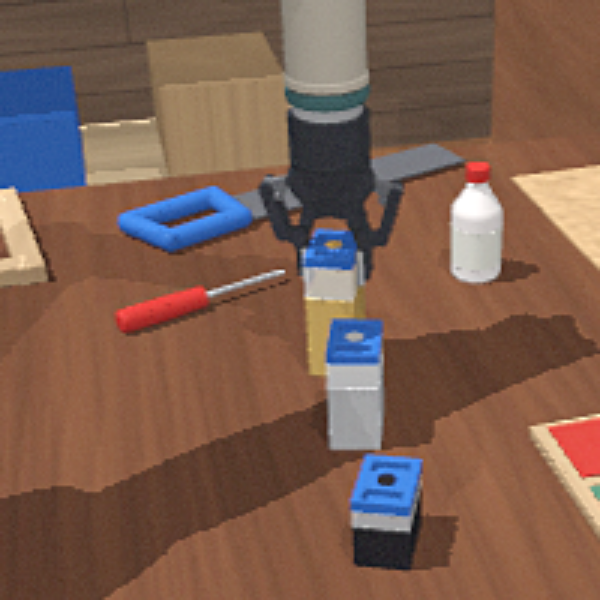

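Call:
step_arm:
  moves: "0 -0.1 0 0 0 0 0;0 -0.2 0 0 0 0 0;0 -0.4 0 0 0 0 0;0 -0.4 0 0 0 0 0;0 -0.4 0 0 0 0 0;0 -0.4 0 0 0 0 0;0 -0.4 0 0 0 0 0;0.24 -0.13 -0.12 0 0 0 0;0.5 0 -0.26 0 0 0 0;0.5 0 -0.26 0 0 0 0;0.5 0 -0.26 0 0 0 0;0.5 0 -0.26 0 0 0 0;0.5 0 -0.26 0 0 0 0;0.5 0 -0.26 0 0 0 0;0.5 0 -0.26 0 0 0 0;0.5 0 -0.26 0 0 0 0;0.5 0 -0.26 0 0 0 0;0.3 0 -0.16 0 0 0 0;0.18 0 -0.1 0 0 0 0;0 0 0 0 0 0 0"

```text
clock: 8.45
eef_pos: [634.9, -9.3, 208.7]
tool_rot: [-1.572, 0.0, -0.398]
force: [-0.2, 0.4, -3.4]
width: 45.4
```

Call:
step_arm:
  moves: "0 0 0 0 -0.3 0 0;0 0 0 0 -0.6 0 0;0 0 0 0 -0.7 0 0;0 0 0 0 -0.7 0 0;0 0 0 0 -0.7 0 0;0 0 0 0 -0.5 0 0;0 0 0 0 -0.2 0 0;0 0 0 0 0 0 0;0 0 0 0 0 0 0"

```text
clock: 9.35
eef_pos: [634.5, -6.3, 209.3]
tool_rot: [-1.57, 0.0, 0.049]
force: [0.1, 0.4, -3.9]
width: 45.5
```

```bash
python3 go.py 634.8 -6.6 104 0.047
```

```text
t 9.35 pos [634.5  -6.3 209.3] rot [-1.57   0.     0.049] w 45.5 F [ 0.1  0.4 -3.9] q [-0.24  0.65  0.34  1.59 -0.25  0.94  0.24]
shift before turn [ 0.01  2.11 -0.01] | after turn [ 0.01  2.11 -0.01] | turn [-0.    0.01 -0.  ]
```

Call:
step_arm:
  moves: "0 0.3 0 0 0 0 0;0 0.4 0 0 0 0 0;0 0.4 0 0 0 0 0;0 0.4 0 0 0 0 0;0 0.3 0 0 0 0 0;0 0.15 0 0 0 0 0;0 0.1 0 0 0 0 0;0 0.04 0 0 0 0 0;0 0 0 0 0 0 0;0 0 0 0 0 0 0"

```text
clock: 10.35
eef_pos: [635.4, -6.9, 105.5]
tool_rot: [-1.571, -0.001, 0.049]
force: [0.4, -0.6, -3.5]
width: 45.5
```

Call:
step_arm:
  moves: "0 0.03 0 0 0 0 0;0 0.01 0 0 0 0 0;0 0 0 0 0 0 0;0 0 0 0 0 0 0"

```text
clock: 10.75
eef_pos: [635.3, -6.9, 103.6]
tool_rot: [-1.571, -0.001, 0.049]
force: [-1.2, -1.4, 3.1]
width: 45.1
```

Contact is felt; release, rise and look.

Call:
step_arm:
  moves: "0 0 0 0 0 0 1;0 0 0 0 0 0 1;0 0 0 0 0 0 1;0 0 0 0 0 0 1;0 0 0 0 0 0 1;0 -0.2 0 0 0 0 1;0 -0.4 0 0 0 0 1;0 -0.4 0 0 0 0 1;0 -0.4 0 0 0 0 1;0 -0.4 0 0 0 0 1;0 -0.2 0 0 0 0 1;0 0 0 0 0 0 1"

```text
clock: 11.95
eef_pos: [635.9, -7.0, 204.7]
tool_rot: [-1.571, -0.003, 0.049]
force: [-0.2, 0.7, -0.2]
width: 85.7
```

```bash
python3 go.py 438 91.5 200 -0.268
python3 - <<'E'
from h import *
p=get_image("side");print(fit([p],"blue",(635,-7),46,64,135,145,yaws=[-.1,0,.1]))
cv2.imwrite("pics/s2.png",p["color"])
E
```

```text
t 11.95 pos [635.9  -7.  204.7] rot [-1.571 -0.003  0.049] w 85.7 F [-0.2  0.7 -0.2] q [-0.23  0.66  0.34  1.6  -0.26  0.93  0.24]
shift before turn [-3.86  0.08  2.16] | after turn [-4.34  0.09  0.85] | turn [-0.    2.64  0.03]
([636.158, -4.268, 0.066], np.float64(0.082))
```

View pics/s2.png

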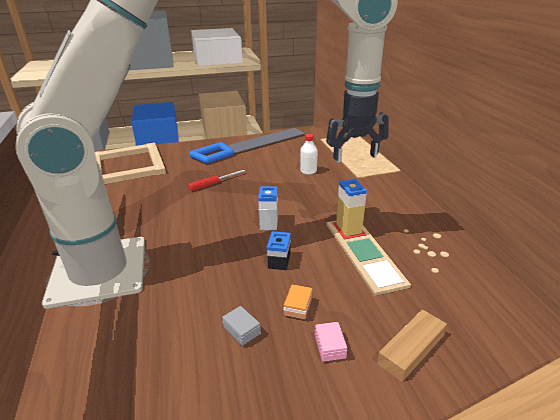

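Call:
step_arm:
  moves: "-0.2 0 0.11 0 0 0 1;-0.46 0 0.25 0 0 0 1;-0.5 0 0.28 0 0 0 1;-0.5 0 0.28 0 0 0 1;-0.5 0 0.28 0 0 0 1;-0.5 0 0.28 0 0 0 1;-0.5 0 0.28 0 0 0 1;-0.5 0 0.28 0 0 0 1;-0.2 0 0.12 0 0 0 1;0 0 0 0 0.5 0 1;0 0 0 0 0.6 0 1;0 0 0 0 0.6 0 1;0 0 0 0 0.6 0 1;0 0 0 0 0.34 0 1;0 0 0 0 0 0 1"

```text
clock: 13.5
eef_pos: [437.1, 91.3, 202.3]
tool_rot: [-1.572, -0.0, -0.269]
force: [-0.0, -0.3, -0.2]
width: 85.2
```

```bash
python3 go.py 438 91.5 60 -0.268
```

```text
t 13.5 pos [437.1  91.3 202.3] rot [-1.572 -0.    -0.269] w 85.2 F [-0.  -0.3 -0.2] q [-0.6   0.42  0.46  2.1  -0.29  0.68 -0.22]
shift before turn [0.02 2.85 0.01] | after turn [0.02 2.85 0.01] | turn [ 0.01 -0.    0.  ]
```

Call:
step_arm:
  moves: "0.02 0.3 0.01 0 0 0 1;0 0.4 0 0 0 0 1;0 0.4 0 0 0 0 1;0 0.4 0 0 0 0 1;0 0.4 0 0 0 0 1;0 0.4 0 0 0 0 1;0 0.3 0 0 0 0 1;0 0.2 0 0 0 0 1;0 0.05 0 0 0 0 1;0 0 0 0 0 0 1;0 0 0 0 0 0 0;0 0 0 0 0 0 0;0 0 0 0 0 0 0;0 0 0 0 0 0 0;0 0 0 0 0 0 0;0 0 0 0 0 0 0;0 0 0 0 0 0 0;0 0 0 0 0 0 0"

```text
clock: 15.3
eef_pos: [438.2, 92.0, 61.0]
tool_rot: [-1.57, -0.001, -0.268]
force: [-1.7, -0.6, 5.7]
width: 45.2
```

```bash
python3 go.py 639.2 -101.5 75 0.047
```

```text
t 15.3 pos [438.2  92.   61. ] rot [-1.57e+00 -1.00e-03 -2.68e-01] w 45.2 F [-1.7 -0.6  5.7] q [-0.42  0.67  0.22  2.21 -0.49  0.3  -0.05]
shift before turn [ 4.9  -0.28 -2.67] | after turn [ 3.83 -0.28 -4.06] | turn [-0.01 -2.63  0.01]
```

Call:
step_arm:
  moves: "0 -0.1 0 0 0 0 0;0 -0.2 0 0 0 0 0;0 -0.4 0 0 0 0 0;0 -0.5 0 0 0 0 0;0 -0.5 0 0 0 0 0;0 -0.5 0 0 0 0 0;0 -0.5 0 0 0 0 0;0.2 -0.4 -0.1 0 0 0 0;0.5 0 -0.27 0 0 0 0;0.5 0 -0.27 0 0 0 0;0.5 0 -0.27 0 0 0 0;0.5 0 -0.27 0 0 0 0;0.5 0 -0.27 0 0 0 0;0.5 0 -0.27 0 0 0 0;0.5 0 -0.27 0 0 0 0;0.5 0 -0.27 0 0 0 0;0.4 0 -0.23 0 0 0 0;0.2 0 -0.12 0 0 0 0;0.1 0 -0.06 0 0 0 0;0 0 0 0 0 0 0"

```text
clock: 17.3
eef_pos: [638.3, -101.7, 215.2]
tool_rot: [-1.571, 0.001, -0.268]
force: [-0.3, 0.2, -2.1]
width: 45.2
```

Call:
step_arm:
  moves: "0 0 0 0 -0.3 0 0;0 0 0 0 -0.5 0 0;0 0 0 0 -0.6 0 0;0 0 0 0 -0.6 0 0;0 0 0 0 -0.4 0 0;0 0 0 0 -0.23 0 0;0 0 0 0 0 0 0;0 0 0 0 0 0 0"

```text
clock: 18.1
eef_pos: [638.5, -101.3, 215.4]
tool_rot: [-1.57, 0.0, 0.048]
force: [0.6, 1.3, -2.4]
width: 45.5
```

```bash
python3 go.py 639.2 -101.5 79 0.047
```

```text
t 18.1 pos [ 638.5 -101.3  215.4] rot [-1.57   0.     0.048] w 45.5 F [ 0.6  1.3 -2.4] q [-0.09  0.66  0.36  1.55 -0.26  0.97  0.39]
shift before turn [ 0.01  2.73 -0.  ] | after turn [ 0.01  2.73 -0.  ] | turn [-0.  0. -0.]
```

Call:
step_arm:
  moves: "0.01 0.3 0 0 0 0 0;0 0.4 0 0 0 0 0;0 0.4 0 0 0 0 0;0 0.4 0 0 0 0 0;0 0.4 0 0 0 0 0;0 0.4 0 0 0 0 0;0 0.2 0 0 0 0 0;0 0.1 0 0 0 0 0;0 0.1 0 0 0 0 0;0 0.03 0 0 0 0 0;0 0.03 0 0 0 0 0;0 0 0 0 0 0 0;0 0 0 0 0 0 0"

```text
clock: 19.4
eef_pos: [639.6, -101.8, 77.8]
tool_rot: [-1.571, -0.001, 0.047]
force: [-0.4, 0.2, -2.7]
width: 45.4
```

Call:
step_arm:
  moves: "0 0.03 0 0 0 0 0;0 0.02 0 0 0 0 0;0 0 0 0 0 0 0;0 0 0 0 0 0 0"

```text
clock: 19.8
eef_pos: [639.7, -101.9, 76.1]
tool_rot: [-1.571, -0.001, 0.047]
force: [-2.0, 0.5, 5.4]
width: 45.2
```

Call:
step_arm:
  moves: "0 0 0 0 0 0 1;0 0 0 0 0 0 1;0 0 0 0 0 0 1;0 0 0 0 0 0 1;0 0 0 0 0 0 1;0 -0.2 0 0 0 0 1;0 -0.4 0 0 0 0 1;0 -0.4 0 0 0 0 1;0 -0.4 0 0 0 0 1;0 -0.4 0 0 0 0 1;0 -0.4 0 0 0 0 1;0 -0.2 0 0 0 0 1;0 0 0 0 0 0 1"

```text
clock: 21.1
eef_pos: [640.3, -102.1, 196.7]
tool_rot: [-1.571, -0.003, 0.047]
force: [0.1, 0.5, -0.0]
width: 85.5
```

```bash
python3 go.py 426 -76 170 -0.41
python3 - <<'E'
from h import *
p=get_image("side");print(fit([p],"blue",(639,-101),46,64,105,115,yaws=[-.1,0,.1]),fit([p],"blue",(635,-7),46,64,135,145,yaws=[-.1,0,.1]))
cv2.imwrite("pics/s3.png",p["color"])
E
```

```text
t 21.1 pos [ 640.3 -102.1  196.7] rot [-1.571 -0.003  0.047] w 85.5 F [ 0.1  0.5 -0. ] q [-0.09  0.68  0.35  1.57 -0.27  0.93  0.4 ]
shift before turn [-4.26  0.52  0.72] | after turn [-4.14  0.53 -1.23] | turn [-0.    3.81  0.03]
([641.37, -98.97, 0.028], np.float64(0.071)) ([635.987, -3.789, 0.03], np.float64(0.155))
```

View pics/s3.png

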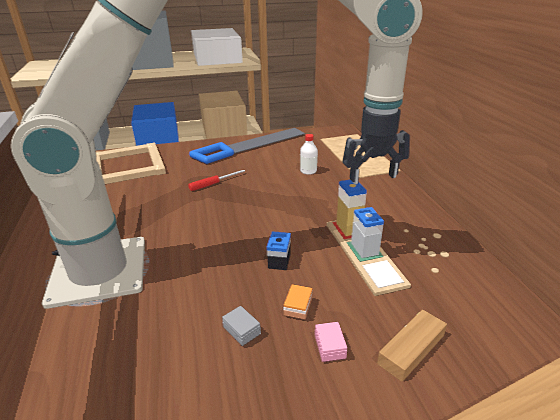

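Call:
step_arm:
  moves: "-0.2 0 0.03 0 0 0 1;-0.46 0 0.07 0 0 0 1;-0.5 0 0.09 0 0 0 1;-0.5 0 0.09 0 0 0 1;-0.5 0 0.09 0 0 0 1;-0.5 0 0.09 0 0 0 1;-0.5 0 0.09 0 0 0 1;-0.5 0 0.09 0 0 0 1;-0.4 0 0.08 0 0 0 1;-0.2 0 0 0 0 0 1;0 0 0 0 0.6 0 1;0 0 0 0 0.8 0 1;0 0 0 0 0.8 0 1;0 0 0 0 0.8 0 1;0 0 0 0 0.6 0 1;0 0 0 0 0.2 0 1;0 0 0 0 0 0 1;0 0 0 0 0 0 1"

```text
clock: 22.95
eef_pos: [424.9, -76.0, 194.6]
tool_rot: [-1.571, 0.0, -0.407]
force: [-0.5, -0.6, 0.2]
width: 85.3
```

```bash
python3 go.py 426 -76 26 -0.41
```

```text
t 22.95 pos [424.9 -76.  194.6] rot [-1.571  0.    -0.407] w 85.3 F [-0.5 -0.6  0.2] q [-0.26  0.42  0.5   2.15 -0.33  0.65  0.07]
shift before turn [0.02 3.37 0.01] | after turn [0.02 3.37 0.01] | turn [ 0.    0.02 -0.  ]
```

Call:
step_arm:
  moves: "0.02 0.3 0.01 0 0.02 0 1;0 0.5 0 0 0 0 1;0 0.5 0 0 0 0 1;0 0.5 0 0 0 0 1;0 0.4 0 0 0 0 1;0 0.4 0 0 0 0 1;0 0.3 0 0 0 0 1;0 0.3 0 0 0 0 1;0 0.15 0 0 0 0 1;0 0.02 0 0 0 0 1;0 0 0 0 0 0 0;0 0 0 0 0 0 0;0 0 0 0 0 0 0;0 0 0 0 0 0 0;0 0 0 0 0 0 0;0 0 0 0 0 0 0;0 0 0 0 0 0 0;0 0 0 0 0 0 0"

```text
clock: 24.75
eef_pos: [426.3, -75.9, 27.0]
tool_rot: [-1.57, -0.001, -0.411]
force: [-0.3, 0.2, 6.4]
width: 45.4
```

```bash
python3 go.py 643.7 -196.4 140 0.047
```

```text
t 24.75 pos [426.3 -75.9  27. ] rot [-1.57e+00 -1.00e-03 -4.11e-01] w 45.4 F [-0.3  0.2  6.4] q [-0.07  0.75  0.27  2.26 -0.9   0.24  0.61]
shift before turn [ 4.95 -2.26 -0.47] | after turn [ 4.23 -2.26 -2.61] | turn [-0.   -3.82  0.01]
```

Call:
step_arm:
  moves: "0 -0.1 0 0 0 0 0;0 -0.2 0 0 0 0 0;0 -0.4 0 0 0 0 0;0 -0.5 0 0 0 0 0;0 -0.5 0 0 0 0 0;0 -0.5 0 0 0 0 0;0.2 -0.4 -0.02 0 0 0 0;0.5 0 -0.05 0 0 0 0;0.5 0 -0.05 0 0 0 0;0.5 0 -0.05 0 0 0 0;0.5 0 -0.05 0 0 0 0;0.5 0 -0.05 0 0 0 0;0.5 0 -0.05 0 0 0 0;0.5 0 -0.05 0 0 0 0;0.5 0 -0.05 0 0 0 0;0.4 0 -0.03 0 0 0 0;0.2 0 -0.02 0 0 0 0;0.15 0 0 0 0 0 0;0 0 0 0 0 0 0"

```text
clock: 26.65
eef_pos: [643.6, -196.4, 156.0]
tool_rot: [-1.571, 0.0, -0.411]
force: [-0.9, 0.1, -1.9]
width: 45.3
```

Call:
step_arm:
  moves: "0 0 0 0 -0.3 0 0;0 0 0 0 -0.6 0 0;0 0 0 0 -0.7 0 0;0 0 0 0 -0.7 0 0;0 0 0 0 -0.7 0 0;0 0 0 0 -0.5 0 0;0 0 0 0 -0.32 0 0;0 0 0 0 0 0 0;0 0 0 0 0 0 0"

```text
clock: 27.55
eef_pos: [642.9, -196.0, 156.4]
tool_rot: [-1.57, 0.0, 0.047]
force: [-0.4, -0.2, -1.3]
width: 45.4
```

```bash
python3 go.py 643.7 -196.4 44 0.047
```

```text
t 27.55 pos [ 642.9 -196.   156.4] rot [-1.57   0.     0.047] w 45.4 F [-0.4 -0.2 -1.3] q [-0.04  0.8   0.54  1.53 -0.48  0.94  0.7 ]
shift before turn [ 0.02  2.25 -0.01] | after turn [ 0.01  2.25 -0.01] | turn [-0.  0. -0.]
```

Call:
step_arm:
  moves: "0.01 0.3 0 0 0 0 0;0 0.4 0 0 0 0 0;0 0.4 0 0 0 0 0;0 0.4 0 0 0 0 0;0 0.3 0 0 0 0 0;0 0.2 0 0 0 0 0;0 0.1 0 0 0 0 0;0 0.1 0 0 0 0 0;0 0.05 0 0 0 0 0;0 0.02 0 0 0 0 0;0 0 0 0 0 0 0;0 0 0 0 0 0 0"

```text
clock: 28.75
eef_pos: [644.2, -196.3, 43.3]
tool_rot: [-1.571, -0.001, 0.047]
force: [-0.2, 0.1, -1.3]
width: 45.4
```

Call:
step_arm:
  moves: "0 0.02 0 0 0 0 0;0 0.02 0 0 0 0 0;0 0 0 0 0 0 0;0 0 0 0 0 0 0"

```text
clock: 29.15
eef_pos: [644.2, -196.4, 42.1]
tool_rot: [-1.571, -0.001, 0.047]
force: [-0.9, 1.0, 6.1]
width: 45.3
```

Call:
step_arm:
  moves: "0 0 0 0 0 0 1;0 0 0 0 0 0 1;0 0 0 0 0 0 1;0 0 0 0 0 0 1;0 0 0 0 0 0 1;0 -0.2 0 0 0 0 1;0 -0.4 0 0 0 0 1;0 -0.4 0 0 0 0 1;0 -0.4 0 0 0 0 1;0 -0.4 0 0 0 0 1;0 -0.2 0 0 0 0 1;0 0 0 0 0 0 1"

```text
clock: 30.35
eef_pos: [644.9, -196.8, 142.8]
tool_rot: [-1.572, -0.003, 0.047]
force: [-0.2, 0.4, 0.3]
width: 85.4
```

```bash
python3 go.py 428 -243.9 142 -0.536
```

```text
t 30.35 pos [ 644.9 -196.8  142.8] rot [-1.572 -0.003  0.047] w 85.4 F [-0.2  0.4  0.3] q [-0.04  0.82  0.54  1.54 -0.49  0.92  0.71]
shift before turn [-4.38  0.   -0.74] | after turn [-3.25  0.02 -3.03] | turn [0.   4.86 0.03]
```

Call:
step_arm:
  moves: "-0.2 0 -0.03 0 0 0 1;-0.48 0 -0.08 0 0 0 1;-0.5 0 -0.09 0 0 0 1;-0.5 0 -0.09 0 0 0 1;-0.5 0 -0.09 0 0 0 1;-0.5 0 -0.09 0 0 0 1;-0.5 0 -0.09 0 0 0 1;-0.5 0 -0.09 0 0 0 1;-0.5 0 -0.09 0 0 0 1;-0.2 0 0 0 0 0 1;0 0 0 0 0.7 0 1;0 0 0 0 0.9 0 1;0 0 0 0 0.9 0 1;0 0 0 0 0.9 0 1;0 0 0 0 0.9 0 1;0 0 0 0 0.56 0 1;0 0 0 0 0 0 1;0 0 0 0 0 0 1"

```text
clock: 32.15
eef_pos: [426.8, -243.1, 140.3]
tool_rot: [-1.571, 0.001, -0.534]
force: [-0.1, 0.2, 0.3]
width: 85.3
```

```bash
python3 go.py 428 -243.9 14 -0.536;  python3 - <<'E'
from h import *
T=get_image("top");p=get_image("side")
for k,g,z in(("tall",(635,-7),145),("medium",(639,-102),115),("short",(644,-196),80)):
    for P in([T],[p],[T,p]): print(k,fit(P,"blue",g,46,64,z-10,z,yaws=[-.1,0,.1],r=30))
cv2.imwrite("pics/t4.png",T["color"])
E
```

```text
t 32.15 pos [ 426.8 -243.1  140.3] rot [-1.571e+00  1.000e-03 -5.340e-01] w 85.3 F [-0.1  0.2  0.3] q [ 0.02  0.64  0.67  2.05 -0.64  0.67  0.59]
shift before turn [ 0.03  2.53 -0.  ] | after turn [ 0.03  2.53 -0.  ] | turn [ 0.    0.02 -0.01]
tall ([635.14, -7.386, -0.029], np.float64(0.264))
tall ([635.621, -3.975, 0.032], np.float64(0.089))
tall ([635.492, -6.694, 0.03], np.float64(0.196))
medium ([638.132, -103.116, 0.008], np.float64(0.088))
medium ([640.99, -99.495, 0.022], np.float64(0.086))
medium ([639.721, -102.075, 0.018], np.float64(0.112))
short ([642.864, -196.522, 0.039], np.float64(0.081))
short ([646.344, -193.904, 0.044], np.float64(0.068))
short ([644.435, -195.291, 0.045], np.float64(0.104))
```

View pics/t4.png

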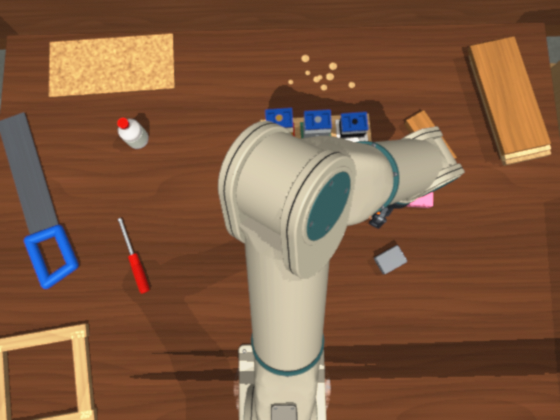

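Run:
```python
from h import *
import h
P=[]
for n in("top","side"):
    p=dict(get_image(n));p["color"]=cv2.imread(f"pics/{n}0.png");P.append(p)
o=h.cmask
def cm(p,col,at,r=40):
    if p is P[1] and col=="orange":
        q=p["color"];hsv=cv2.cvtColor(q,cv2.COLOR_BGR2HSV)
        u,v=np.round(at).astype(int);print(hsv[v,u],hsv[v+8,u])
        m=((hsv[...,0]>8)&(hsv[...,0]<20)&(hsv[...,1]>130)&(hsv[...,2]>200)).astype(np.uint8)
        w=np.zeros_like(m);w[v-24:v+24,u-24:u+24]=1;m*=w
        n,l,st,ce=cv2.connectedComponentsWithStats(m);m=(l==1+np.argmax(st[1:,4])).astype(np.uint8);return m
    return o(p,col,at,r)
h.cmask=cm
for z0 in(28,32,35):
  for pp in(P,P[:1],P[1:]): print(z0,h.fit(pp,"orange",(428,-244),46,64,z0,38,yaws=[-.6,-.5]))
```

```text
[ 15 172 255] [ 16 173 255]
28 ([428.267, -241.73, -0.523], np.float64(0.133))
28 ([428.221, -243.815, -0.538], np.float64(0.07))
[ 15 172 255] [ 16 173 255]
28 ([429.556, -236.481, -0.52], np.float64(0.133))
[ 15 172 255] [ 16 173 255]
32 ([428.057, -241.671, -0.533], np.float64(0.098))
32 ([427.977, -243.407, -0.534], np.float64(0.071))
[ 15 172 255] [ 16 173 255]
32 ([428.718, -238.903, -0.525], np.float64(0.084))
[ 15 172 255] [ 16 173 255]
35 ([427.858, -241.798, -0.528], np.float64(0.074))
35 ([427.38, -243.47, -0.534], np.float64(0.074))
[ 15 172 255] [ 16 173 255]
35 ([427.972, -240.948, -0.522], np.float64(0.056))
```

Call:
step_arm:
  moves: "0.03 0.3 0.01 0 0.01 0 1;0 0.4 0 0 0 0 1;0 0.5 0 0 0 0 1;0 0.4 0 0 0 0 1;0 0.4 0 0 0 0 1;0 0.3 0 0 0 0 1;0 0.2 0 0 0 0 1;0 0.1 0 0 0 0 1;0 0 0 0 0 0 1;0 0 0 0 0 0 1"

```text
clock: 33.35
eef_pos: [428.7, -244.2, 11.3]
tool_rot: [-1.571, -0.001, -0.537]
force: [0.1, -0.7, 1.3]
width: 85.2
```

```bash
python3 go.py 428.6 -243.3 7 -0.534;  python3 - <<'E'
from h import *
p=get_image("side")
cv2.imwrite("pics/s5.png",cv2.resize(p["color"][240:360,230:380],None,fx=5,fy=5)[:600])
E
```

```text
t 33.35 pos [ 428.7 -244.2   11.3] rot [-1.571e+00 -1.000e-03 -5.370e-01] w 85.2 F [ 0.1 -0.7  1.3] q [ 0.21  0.83  0.39  2.11 -0.88  0.37  0.79]
shift before turn [-0.01  0.09  0.01] | after turn [-0.01  0.09  0.01] | turn [-0.   -0.03  0.01]
```

View pics/s5.png

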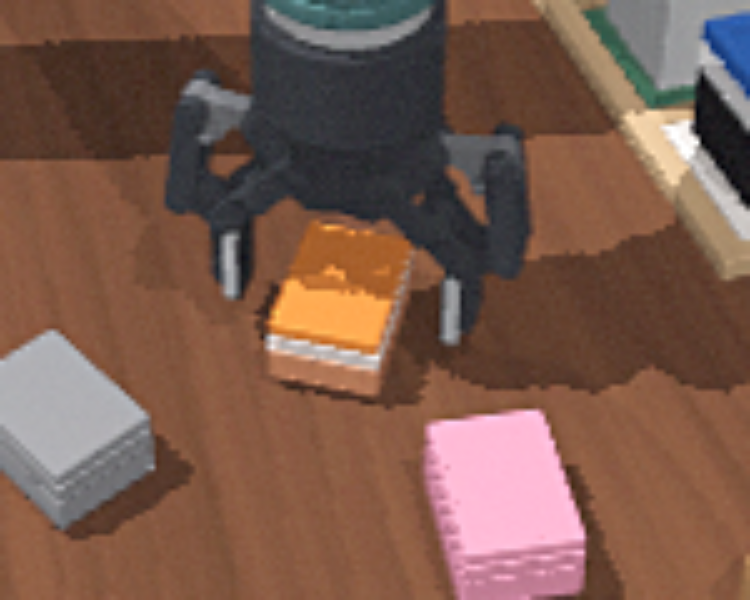

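Call:
step_arm:
  moves: "-0.01 0.06 0.01 0 -0.02 0 1;0 0.02 0 0 0 0 1;0 0 0 0 0 0 1;0 0 0 0 0 0 0;0 0 0 0 0 0 0;0 0 0 0 0 0 0;0 0 0 0 0 0 0;0 0 0 0 0 0 0;0 0 0 0 0 0 0;0 0 0 0 0 0 0;0 0 0 0 0 0 0"

```text
clock: 34.5
eef_pos: [428.2, -243.2, 7.0]
tool_rot: [-1.571, -0.0, -0.535]
force: [-1.0, 0.3, 5.4]
width: 45.1
```

```bash
python3 go.py 644 -196.4 160 0.045;  python3 - <<'E'
from h import *
p=get_image("side")
cv2.imwrite("pics/s6.png",cv2.resize(p["color"][240:360,230:380],None,fx=5,fy=5)[:600])
E
```

```text
t 34.5 pos [ 428.2 -243.2    7. ] rot [-1.571 -0.    -0.535] w 45.1 F [-1.   0.3  5.4] q [ 0.21  0.84  0.38  2.11 -0.89  0.36  0.8 ]
shift before turn [ 3.24 -3.06  3.  ] | after turn [ 4.35 -3.06  0.74] | turn [-0.   -4.83  0.  ]
```

View pics/s6.png

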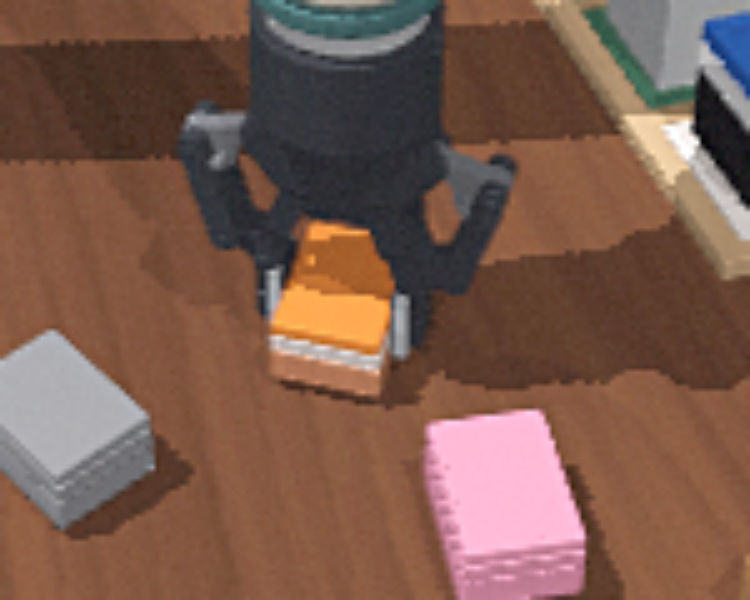

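Call:
step_arm:
  moves: "0 -0.1 0 0 0 0 0;0 -0.2 0 0 0 0 0;0 -0.4 0 0 0 0 0;0 -0.5 0 0 0 0 0;0 -0.5 0 0 0 0 0;0 -0.5 0 0 0 0 0;0 -0.5 0 0 0 0 0;0.14 -0.36 0.13 0 0 0 0;0.35 0 0.33 0 0 0 0;0.4 0 0.37 0 0 0 0;0.4 0 0.37 0 0 0 0;0.4 0 0.37 0 0 0 0;0.4 0 0.37 0 0 0 0;0.4 0 0.37 0 0 0 0;0.4 0 0.37 0 0 0 0;0.25 0 0.22 0 0 0 0;0.1 0 0.1 0 0 0 0;0 0 0 0 0 0 0"

```text
clock: 36.35
eef_pos: [644.2, -196.2, 159.7]
tool_rot: [-1.571, 0.0, -0.534]
force: [-0.4, 0.1, -1.1]
width: 45.1
```

Call:
step_arm:
  moves: "0 0 0 0 -0.3 0 0;0 0 0 0 -0.6 0 0;0 0 0 0 -0.8 0 0;0 0 0 0 -0.9 0 0;0 0 0 0 -0.9 0 0;0 0 0 0 -0.7 0 0;0 0 0 0 -0.4 0 0;0 0 0 0 -0.23 0 0;0 0 0 0 0 0 0;0 0 0 0 0 0 0"

```text
clock: 37.35
eef_pos: [643.6, -197.0, 159.9]
tool_rot: [-1.571, 0.0, 0.044]
force: [-0.0, 0.1, -0.3]
width: 45.2
```

```bash
python3 go.py 644.2 -196.4 95 0.045
```

```text
t 37.35 pos [ 643.6 -197.   159.9] rot [-1.571  0.     0.044] w 45.2 F [-0.   0.1 -0.3] q [-0.05  0.81  0.57  1.53 -0.49  0.96  0.71]
shift before turn [0.01 1.3  0.01] | after turn [0.01 1.3  0.01] | turn [-0.   -0.01 -0.  ]
```

Call:
step_arm:
  moves: "0 0.3 0.01 0 0 0 0;0 0.3 0 0 0 0 0;0 0.3 0 0 0 0 0;0 0.2 0 0 0 0 0;0 0.15 0 0 0 0 0;0 0.1 0 0 0 0 0;0 0 0 0 0 0 0;0 0 0 0 0 0 0"

```text
clock: 38.15
eef_pos: [644.4, -196.5, 92.6]
tool_rot: [-1.571, -0.001, 0.045]
force: [1.1, 0.2, -1.2]
width: 44.9
```

```bash
python3 go.py 644.2 -196.4 80 0.045
python3 - <<'E'
from h import *
p=get_image("side")
cv2.imwrite("pics/s7.png",cv2.resize(p["color"][200:300,330:460],None,fx=6,fy=6,interpolation=cv2.INTER_CUBIC))
E
```

```text
t 38.15 pos [ 644.4 -196.5   92.6] rot [-1.571e+00 -1.000e-03  4.500e-02] w 44.9 F [ 1.1  0.2 -1.2] q [-0.03  0.88  0.52  1.57 -0.54  0.84  0.75]
shift before turn [-0.    0.25  0.  ] | after turn [-0.    0.25  0.  ] | turn [ 0.   -0.    0.01]
```

View pics/s7.png

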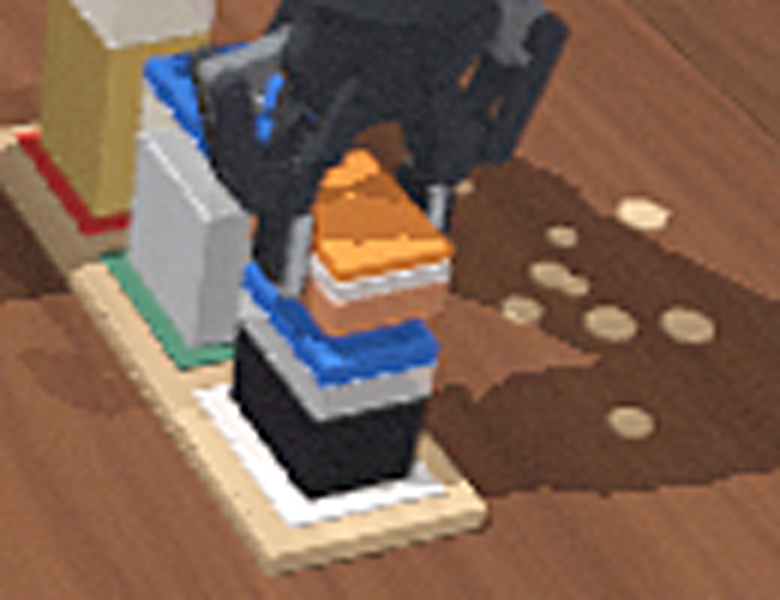

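Run:
```python
from h import *
p=get_image("side")
im=cv2.resize(p["color"][200:300,330:460],None,fx=6,fy=6,interpolation=cv2.INTER_CUBIC)
for z,c in((80,(0,255,255)),(123.6,(0,255,0)),(92.6,(255,0,255))):
    q=proj(p,box(644.4,-196.5,.045,46,64,z,z)[[0,2,6,4]])
    cv2.polylines(im,[np.round((q-[330,200]+.5)*6).astype(int)],1,c,1)
cv2.imwrite("pics/s8.png",im)
```

```text
(no output)
```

View pics/s8.png

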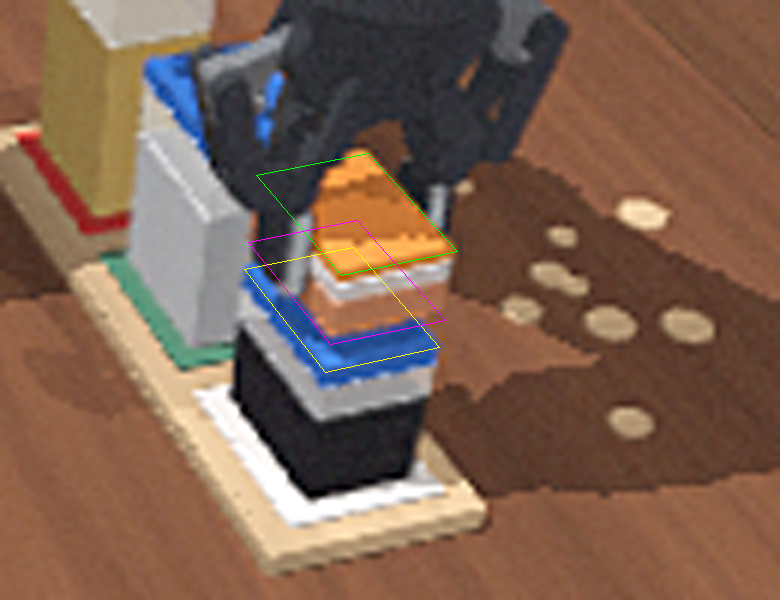

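Run:
```python
from h import *
p=get_image("side")
a=p["color"][232:288,364:412]
cv2.imwrite("pics/s9.png",cv2.resize(a,None,fx=10,fy=10,interpolation=cv2.INTER_NEAREST))
```

```text
(no output)
```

View pics/s9.png

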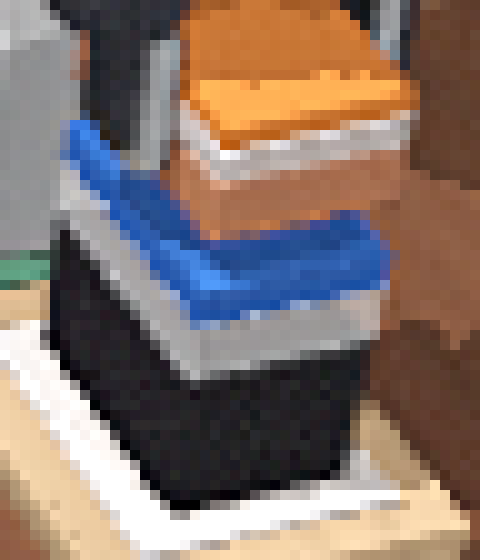

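Call:
step_arm:
  moves: "0 0.05 0 0 0 0 0;0 0.03 0 0 0 0 0;0 0.02 0 0 0 0 0;0 0.02 0 0 0 0 0;0 0 0 0 0 0 0;0 0 0 0 0 0 0"

```text
clock: 38.9
eef_pos: [644.0, -196.2, 86.3]
tool_rot: [-1.571, 0.0, 0.045]
force: [0.2, -0.1, -0.6]
width: 45.1
```

Call:
step_arm:
  moves: "0 0.02 0 0 0 0 0;0 0.02 0 0 0 0 0;0 0 0 0 0 0 0;0 0 0 0 0 0 0"

```text
clock: 39.3
eef_pos: [644.0, -196.2, 84.2]
tool_rot: [-1.571, 0.0, 0.045]
force: [0.5, 0.2, -1.0]
width: 45.1
```

Call:
step_arm:
  moves: "0 0.02 0 0 0 0 0;0 0.02 0 0 0 0 0;0 0 0 0 0 0 0;0 0 0 0 0 0 0"

```text
clock: 39.7
eef_pos: [644.0, -196.2, 82.2]
tool_rot: [-1.571, 0.0, 0.045]
force: [0.6, -0.1, -0.9]
width: 45.2
```

Call:
step_arm:
  moves: "0 0.02 0 0 0 0 0;0 0.01 0 0 0 0 0;0 0.01 0 0 0 0 0;0 0 0 0 0 0 0;0 0 0 0 0 0 0"

```text
clock: 40.2
eef_pos: [644.0, -196.2, 80.3]
tool_rot: [-1.571, 0.0, 0.045]
force: [-0.1, 0.2, -1.5]
width: 45.4
```

Call:
step_arm:
  moves: "0 0.02 0 0 0 0 0;0 0 0 0 0 0 0;0 0 0 0 0 0 0"

```text
clock: 40.5
eef_pos: [644.2, -196.3, 80.1]
tool_rot: [-1.571, -0.001, 0.045]
force: [-1.3, 1.0, 5.2]
width: 45.0
```

Run:
```python
from h import *
p=get_image("side")
a=p["color"][232:288,364:412]
cv2.imwrite("pics/s10.png",cv2.resize(a,None,fx=10,fy=10,interpolation=cv2.INTER_NEAREST))
```

```text
(no output)
```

View pics/s10.png

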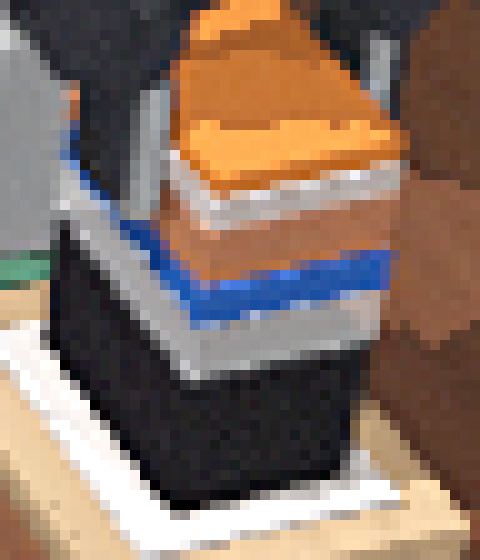

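Seated with contact at the expected height and the body flush on the lid (side pixel ~(384,260)). Release and rise.

Call:
step_arm:
  moves: "0 0 0 0 0 0 1;0 0 0 0 0 0 1;0 0 0 0 0 0 1;0 0 0 0 0 0 1;0 0 0 0 0 0 1;0 0 0 0 0 0 1;0 -0.1 0 0 0 0 1;0 -0.3 0 0 0 0 1;0 -0.4 0 0 0 0 1;0 -0.4 0 0 0 0 1;0 -0.4 0 0 0 0 1;0 -0.4 0 0 0 0 1;-0.4 0 -0.4 0 0 0 1;-0.4 0 -0.4 0 0 0 1;-0.4 0 -0.4 0 0 0 1;-0.4 0 -0.4 0 0 0 1;-0.4 0 -0.4 0 0 0 1;0 0 0 0 0 0 1;0 0 0 0 0 0 1"

```text
clock: 42.45
eef_pos: [548.8, -301.3, 180.6]
tool_rot: [-1.571, -0.002, 0.043]
force: [0.4, -0.4, -0.8]
width: 85.5
```

Run:
```python
from h import *
T=get_image("top");p=get_image("side")
print("stacker",fit([T],"orange",(644,-196),46,64,108,111,yaws=[-.1,0,.1],r=30))
for k,g,z in(("tall",(635,-7),145),("medium",(639,-102),115),("short",(644,-196),80)):
    for P in([T],[p]): print(k,fit(P,"blue",g,46,64,z-10,z,yaws=[-.1,0,.1],r=30))
for t in("stacker_centre","glue_centre","offcut_centre","screwdriver_grip"): print(t,[[(d["position"].round(1) if hasattr(d["position"],"round") else d["position"],round(d["conf"],2)) for d in nets.place_of(q,t)[:1]] for q in(T,p)])
a=cv2.resize(T["color"][95:175,240:400],None,fx=4.9,fy=4.9)[:390,:780];b=cv2.resize(p["color"][150:310,250:570],(780,390))[:,:780]
cv2.imwrite("pics/f.png",cv2.resize(np.vstack([a,cv2.resize(b,(a.shape[1],390))]),(600,600)))
```

```text
stacker ([644.0, -196.0, -0.1], np.float64(1.0))
tall ([635.177, -6.222, 0.103], np.float64(0.624))
tall ([626.209, 1.181, -0.425], np.float64(0.297))
medium ([660.415, -126.363, -0.318], np.float64(0.95))
medium ([650.812, -108.313, -0.481], np.float64(0.693))
short ([644.0, -196.0, -0.1], np.float64(1.0))
short ([645.4, -194.947, 0.034], np.float64(0.778))
stacker_centre [[([452.6, -360.4, 18.4], 0.79)], [([304.3, -276.7, 24.1], 0.74)]]
glue_centre [[([633.5, 368.9, 63.7], 0.67)], [([641.9, 370.7, 60.8], 0.63)]]
offcut_centre [[([611.2, -391.0, 15.1], 0.59)], [([609.0, -395.9, 16.9], 0.81)]]
screwdriver_grip [[([294.2, 355.8, 11.2], 0.61)], [([291.9, 354.8, 13.5], 0.6)]]
```

View pics/f.png

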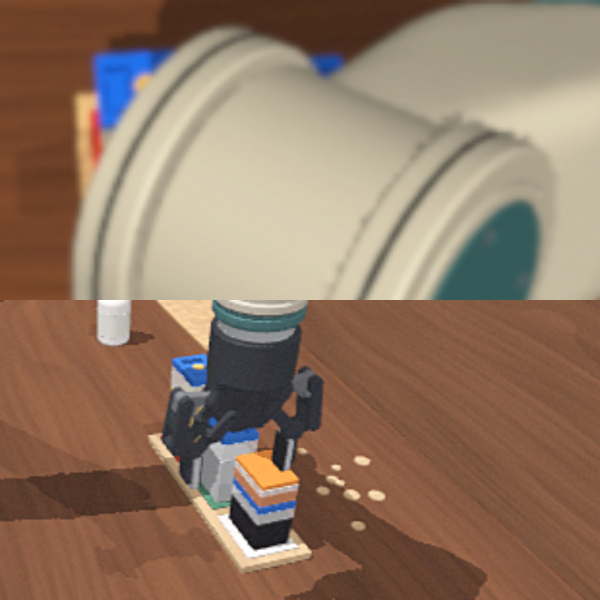

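Call:
step_arm:
  moves: "-0.4 -0.2 0 0 0 0 1;-0.4 -0.2 0 0 0 0 1;-0.4 -0.2 0 0 0 0 1;-0.4 -0.2 0 0 0 0 1;-0.4 -0.2 0 0 0 0 1;-0.4 0 0 0 0 0 1;0 0 0 0 0 0 1;0 0 0 0 0 0 1"

```text
clock: 43.75
eef_pos: [429.4, -306.0, 229.5]
tool_rot: [-1.571, -0.001, 0.045]
force: [0.2, 0.7, -0.9]
width: 85.7
```

Run:
```python
from h import *
T=get_image("top");p=get_image("side")
for P in([T],[p]):print("stacker",fit(P,"orange",(644,-196),46,64,108,111,yaws=[-.1,0,.1],r=25))
for k,g,z in(("tall",(635,-7),145),("medium",(639,-102),115),("short",(644,-196),80)):
    for P in([T],[p]): print(k,fit(P,"blue",g,46,64,z-10,z,yaws=[-.1,0,.1],r=30))
a=cv2.resize(T["color"][95:175,240:400],None,fx=4.9,fy=4.9)[:390,:780];b=cv2.resize(p["color"][150:310,250:570],(780,390))[:,:780]
cv2.imwrite("pics/f2.png",cv2.resize(np.vstack([a,cv2.resize(b,(a.shape[1],390))]),(600,600)))
```

```text
stacker ([643.421, -197.224, 0.062], np.float64(0.055))
stacker ([642.727, -197.332, 0.026], np.float64(0.595))
tall ([634.198, -8.696, 0.077], np.float64(0.085))
tall ([649.944, -5.399, -0.441], np.float64(0.641))
medium ([638.308, -102.904, 0.026], np.float64(0.093))
medium ([640.991, -98.876, 0.029], np.float64(0.088))
short ([644.0, -196.0, -0.1], np.float64(1.0))
short ([645.767, -195.018, 0.032], np.float64(0.78))
```

View pics/f2.png

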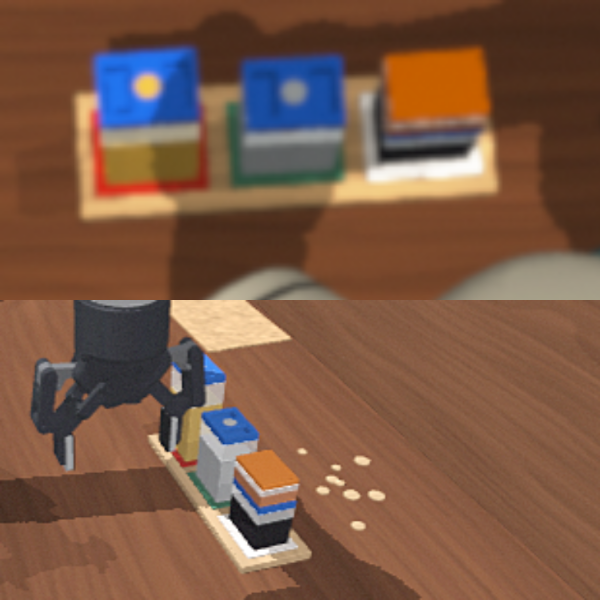

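```bash
python3 -c "
from cell import ctrl
print(ctrl.finish_job())"
```

```text
the job is handed in; nothing more can be done
None
```

The job is handed in. The tall, medium and short canisters stand on the red, green and white pads, and the orange-lidded canister is stacked on the shortest one. The arm let go and backed off clear of everything. It took about 44 s of the 99 s, and handing in gave no verdict.

**Canisters on pads:** The last top-camera fits put the tall and medium canisters within about 3 mm and 0.04 rad of their pads. The short one measured within about 1 mm and 0.01 rad just before stacking; after that its lid was mostly hidden and the fit failed. The later pictures still show it square on the white pad.

**Stack:** The feet went below the lid surface without resistance. Contact came at the expected height, TCP 80.1 mm. The side picture showed the body flush on the lid. The final top fit of the stacker was about 1 mm from where I placed the short one and within about 0.02 rad of it.

**Bystanders:** The networks found the glue bottle, offcut and screwdriver within about 5 mm of where they started, which is about their accuracy.

**Disagreements:**
- Side-camera fits read about 2–4 mm higher in y than the top camera, in line with calibration error and my assumed lid thickness.
- The final side-camera fits of the tall, short and orange canisters were unusable: the gripper or the stack blocked the view, or the colour mask failed. For those I relied on the top camera and the pictures.

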